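# Hold a stand foot against the sprung stop of a screwing jig

## Robot

A 7-joint arm with a two-finger parallel gripper is mounted at the origin on the work surface. World frame = base frame: x ahead of the robot, y to its left, z up, the work surface at z = 0. Lengths are in mm, angles in rad, forces in N, time in s.
With the tool pointing down it reaches from about 400 to 875 mm from the base axis. Payload 4.4 kg.
Tool frame: the origin (TCP) lies at the very end of the fingers, on their centre line; the grasp point (between the pads) lies 19 mm behind it; z points along the fingers, y is the line along which they close (so a half turn about z gives the same grasp; the last joint's range is limited). The gripper opens to 85 mm and grips with 20 to 120 N. Pads are 22 mm wide; open, the fingers measure 114 mm over their backs; the gripper's body (76 mm by 85 mm) begins 54 mm behind the grasp point. The pads swing forward as they close: fully open they stand 13 mm farther back than shut.
Start: joints at [1.149, 0.628, 0.038, 1.517, -0.027, 0.996, -0.02], TCP at [226.449, -609.293, 231.313] pointing down, gripper open.
Joint ranges: [-3.06, 3.06], [-0.37, 2.12], [-1.25, 1.32], [0.18, 2.47], [-1.1, 4.24], [0.23, 1.98], [-2.94, 2.94]. Speed limits (rad/s): [2.57, 2.57, 3.14, 3.14, 3.14, 3.14, 3.14].

## Interface

Orientations are given as [roll, pitch, yaw] about the fixed x, y, z axes, in that order (R = Rz(yaw) Ry(pitch) Rx(roll)).
In Python, from cell import status, get_image, ctrl, models gives the robot as it stands.
- The arm moves only by the shell command python3 -m handwheel 'ROWS' [OPENING]. ROWS is JSON, a list of rows, each an object with "delta_pos": the shift along the world's x, y, z in cm, a list of three; "yaw": the turn about the world's z in rad. A call has 1 to 10 rows; each row shifts and turns the commanded pose from where the row before left it; what a row does not reach is not made up. A row lasts 1/12 s, in which the tool goes at most 41.7 mm and 7.16 degrees, less where a joint would pass 70% of its speed; a pose out of reach is approached as far as the arm can. A call is refused whole if a number of a shift passes 4.17 or a number of a turn 0.125, either way. A call with a gripper value outside its range is refused whole. OPENING is the opening, from -1 (shut) to 1 (fully open), set as the call begins (- or left out, the last holds). The fingers move at their own pace and stop on an object; the grip force is fixed at half the most. Time passes only in rows, so rows that do not move let the fingers close. It gives the time, the measured TCP pose, the force, the opening and the grip force at its end, in the units of the state.
- status.read_state(): the state, without advancing time (a new reading comes with each control period).
- get_image(name): name is "side" or "top" or "wrist"; returns a dict with "color" (400x640x3 uint8, red, green, blue), "z_map" (400x640 float32, mm along the optical axis (not along the pixel's ray), 0 where there is no reading), "fx", "fy", "cx", "cy" (pixels), "k1" (the pictures are not rectified: a ray, as slopes to the right and down, at radius r is drawn at 1 + k1 r^2 times it, then the intrinsics apply), "position" and "rotation" of the camera in the world; the wrist camera has in their place "hand_eye" (4x4, takes a point from camera to tool coordinates, whose origin is the TCP and whose axes are the flange's). Camera axes: x right, y up, looking along -z (the intrinsics and any distortion apply to the point x, -y, -z); pixel columns grow to the right and rows downward; lengths in mm; the calibration is good to about 2 mm. A picture is of the moment at which its call begins: read the wrist's pose just before it.
- ctrl.finish_job(): hands the job in; it is judged then, once.
Trained networks look in a picture, given as the dict that the camera call returned (one of the last four; its "shot" number tells which), for a name from the list of things; names that differ only in an ending like _2 or _b are one class to them, and where a whole thing is asked for, a point or a joint stands for the part that bears it (a point fixed in the world has none). Each returns a list of dicts, best first, with "score" (0 to 1); they miss things now and then, are a little off and sometimes report something else, mostly with a low value. They report only what shows in the picture. A call takes as long as a camera call. They do not tell look-alikes from the thing itself.
- models.boxes_of(picture, name): "rect" ([left, top, right, bottom] in pixels, round what is visible of it).
The state is a dict: "clock": time; "qpos": joint angles; "qd": joint speeds; "tau": joint torques, N m; "eef_pos": TCP position; "tool_rot": TCP orientation; "force": force on the tool from outside, world axes, zero at the start; "torque": the same for the moment, N m; "width": finger opening in mm; "gripper_force": force on a finger pad.
Only numpy, scipy, OpenCV 4.12 (cv2) and the standard library are available. Lean on these libraries where they do the work, as an engineer would, in place of code of your own. Each camera call takes 0.05 s, during which the arm holds its last target. There are 200 camera calls.

## Task

Pick up the wooden display-stand foot and lay it flat on the bed of the screwing jig, between the two side strips, with the wide ledge of its plate towards the sprung metal bar. Press it squarely against the bar with a steady force of about 10 N, which pushes the bar a little over halfway back and never to the end of its travel, and finish while still holding it pressed like that so that a colleague can drive the screws. Leave the slab, the tub and the cup where they are.

Things in the scene. Friction and masses are not known exactly. Their poses are not given: they have to be found in the camera images.
- foot: Loose wooden display-stand foot, 0.25 to 0.5 kg, lying flat: plate 110 (x) x 120 (y) x 18 mm (z) with one upright web on it, nearer the heel edge (x = -55 mm), so that the wide ledge is on the toe side (edge x = +55 mm), marked by two small dark screw heads. Origin: centre of the plate's underside; z up.
- web (a point): Middle of the top of the foot's upright web, at (-20, 0, 68) mm in the foot's frame. The web is 18 mm thick (x), 90 mm long (y) and stands 50 mm above the plate; grip it here from above.
- toe (a point): Middle of the foot's toe edge at its underside, (55, 0, 0) mm in the foot's frame. This edge goes against the bar.
- jig: Screwing jig fixed to the bench: plywood bed 220 (x) x 180 (y) x 18 mm thick. Origin: centre of its underside, on the bench; x points towards the sprung bar: the pushing direction. The post behind the bar spans x = 92 to 108 mm, top at z = 52 mm.
- bed (a point): Centre of the bed's upper face, (0, 0, 18) mm in the jig's frame. Two side strips 10 mm wide stand 10 mm above this face, from x = -110 to +35 mm, inner faces at y = +68 and -68 mm (136 mm apart, for the 120 mm plate).
- stop: Aluminium bar with dark front, 120 mm long (y), 18 thick, 25 tall, sprung. Origin: lower middle of its front, at (50, 0, 18) mm in the jig's frame at rest; axes as the jig's. Slides along +x, at most 22 mm, and springs back: 0.8 N per mm, no preload (10 N = 12.5 mm). The foot's drag on the bed adds a few N to what the wrist feels, nothing to the bar's travel.
- slab: Bystander: loose terracotta sample slab 60 x 90 x 20 mm lying flat. Origin at the centre of its underside.
- tub: Bystander: white lidded tub, 90 mm across, 100 mm tall, standing. Origin at the centre of its underside.
- cup: Bystander: white open cup, 70 mm across the rim, 80 mm tall, standing. Origin at the centre of its underside.
There are look-alikes about, which are no part of the job. What is shaped like the foot but green, red or yellow is not meant.

How it is judged (in metres and radians):
On the way:
1. the foot has been lifted clear of the bench, more than 25 mm up (height (world z) of foot above 0.025 m), for 0.1 s.
At the end, for the whole second after the job is handed in: Foot flat on the bed (within 4 mm, tilt under 0.06 rad), within 14 mm of the middle between the strips, toe towards the bar and square to it within 0.07 rad, held at rest by the robot with 6 to 14 N on the bar all through the last second (contact force between foot and stop between 6 and 14 N and z of foot in the frame of jig between 0.014 and 0.022 m and angle between foot's own z axis and vertical below 0.06 rad and angle between the x axis of foot and the x axis of jig, either way round below 0.07 rad and x of toe in the frame of jig above 0.045 m and y of toe in the frame of jig between -0.014 and 0.014 m and (contact force between foot and the fingers above 2 N or contact force between foot and the arm above 2 N) and linear speed of foot below 0.01 m/s); the arm keeps its last pose, push and grip.
It fails at once if the sprung bar is driven back to the end of its 22 mm travel (more than 21 mm) (x of stop in the frame of jig above 0.071 m).
It fails at once if the loose slab is pushed more than 25 mm or tipped over (distance of slab from where it was at the start of the episode above 0.025 m or angle between slab's own z axis and vertical above 0.5 rad).
It fails at once if the tub is pushed more than 25 mm or tipped over (distance of tub from where it was at the start of the episode above 0.025 m or angle between tub's own z axis and vertical above 0.5 rad).
It fails at once if the cup is pushed more than 25 mm or tipped over (distance of cup from where it was at the start of the episode above 0.025 m or angle between cup's own z axis and vertical above 0.5 rad).
It also fails if it takes over 48 s, if anything falls off the work surface, if the arm or the gripper's body presses on something with over 40 N, if the wrist force passes 120 N, or if a joint passes its speed limit or range.

## Working session

There is one attempt and no reset: what is moved stays moved. The work goes in short steps, Python scripts to look and compute and a shell command to move; the robot and the scene stay as the last step left them, time stands still between calls to the robot, and variables do not carry over. Pictures are saved under pics/ and viewed, at most 10 in all, crops included, and the job is handed in when it is done.

```bash
mkdir -p pics; ls; cat > h.py <<'E'
import numpy as np, cv2
from cell import status,get_image,ctrl,models
def world(p):
    """HxWx3 world points for a fixed camera"""
    K=np.array([[p['fx'],0,p['cx']],[0,p['fy'],p['cy']],[0,0,1.]])
    z=p['z_map']; h,w=z.shape
    u,v=np.meshgrid(np.arange(w),np.arange(h))
    n=cv2.undistortPoints(np.stack([u,v],-1).reshape(-1,1,2).astype(np.float64),K,np.array([p['k1'],0,0,0.])).reshape(h,w,2)
    c=np.stack([n[...,0]*z,-n[...,1]*z,-z],-1).astype(float)
    W=c@np.array(p['rotation']).T+np.array(p['position'])
    W[z==0]=np.nan
    return W
E
python3 - <<'E'
from h import *
s=status.read_state(); print(s)
for n in ('top','side'):
    p=get_image(n); cv2.imwrite(f'pics/{n}0.png',p['color'][...,::-1])
    np.savez(f'pics/{n}0.npz',W=world(p),c=p['color'])
    print(n,p['position'],np.round(p['rotation'],3).tolist(),p['fx'],p['k1'])
    for k in ('foot','jig','stop','slab','tub','cup'):
        print(k,[(np.round(b['rect']).tolist(),round(b['score'],2)) for b in models.boxes_of(p,k)][:5])
E
```

```text
pics
{'clock': 0.0, 'qpos': array([ 1.14918256,  0.62931496,  0.03847099,  1.51838853, -0.02699955,
        0.99629733, -0.02000744]), 'qd': array([-1.38859920e-04, -1.56746005e-03,  1.18369624e-03,  1.59316667e-03,
        8.00836986e-05,  1.49030689e-03, -5.18767431e-04]), 'tau': array([ 6.23915912e-04, -5.63393712e+01,  1.22600421e+00, -1.93445367e+01,
        1.09008720e-02,  1.04713239e-02,  3.32365653e-05]), 'eef_pos': array([ 226.21990793, -608.68902077,  230.40325445]), 'tool_rot': array([-3.13970373e+00,  4.12387717e-05,  3.55782654e-01]), 'force': array([ 0.64560967, -0.54651299,  0.18662279]), 'torque': array([-0.01622369, -0.04192783,  0.04101739]), 'gripper_force': 0.0, 'width': 85.41568265671441}Traceback (most recent call last):
  File "<stdin>", line 5, in <module>
  File "h.py", line 10, in world
    W=c@np.array(p['rotation']).T+np.array(p['position'])
      ~~~~~~~~~~~~~~~~~~~~~~~~~~~^~~~~~~~~~~~~~~~~~~~~~~~
ValueError: operands could not be broadcast together with shapes (400,640) (3,)
```

```bash
sed -i "s/np.array(p\['rotation'\])\.T/R.from_euler('xyz',p['rotation']).as_matrix().T/; 1a from scipy.spatial.transform import Rotation as R" h.py
python3 - <<'E'
from h import *
for n in ('top','side'):
    p=get_image(n); cv2.imwrite(f'pics/{n}0.png',p['color'][...,::-1])
    W=world(p); np.savez(f'pics/{n}0.npz',W=W,c=p['color'])
    print(n,p['position'],p['rotation'],p['fx'],p['k1'],'z pct',np.nanpercentile(W[...,2],[5,25,50,75,95]).round(1))
    for k in ('foot','jig','stop','slab','tub','cup'):
        for b in models.boxes_of(p,k)[:5]:
            r=np.round(b['rect']).astype(int); c=(r[:2]+r[2:])//2
            print(k,r.tolist(),round(b['score'],2),W[c[1],c[0]].round())
E
```

```text
top [ 460.34344033  -80.38837745 1438.93851103] [ 0.05020169 -0.00492274 -1.5434795 ] 488.4941552100338 0.004588213976858399 z pct [-756.5 -735.    -0.9    3.9  143. ]
foot [274, 226, 323, 275] 0.84 [353.  -7.  15.]
foot [363, 94, 413, 143] 0.71 [ 746. -259.   17.]
foot [342, 238, 389, 286] 0.67 [ 324. -202.   16.]
foot [356, 165, 409, 216] 0.64 [ 533. -245.   23.]
foot [417, 223, 465, 267] 0.59 [ 379. -420.   20.]
jig [167, 151, 234, 237] 0.67 [507. 284.  14.]
stop [179, 154, 221, 182] 0.71 [583. 286.  19.]
slab [279, 182, 308, 207] 0.92 [515.  13.  15.]
tub [311, 104, 340, 136] 0.7 [719. -75.  97.]
cup [266, 105, 292, 131] 0.92 [740.  62.   1.]
cup [354, 166, 408, 215] 0.32 [ 534. -244.   14.]
side [254.1912132  472.11353442 556.50998323] [ 0.93575867  0.01418212 -2.65237747] 363.4464510600147 -0.01372955131932477 z pct [-7.458e+02 -1.058e+02  5.000e-01  1.950e+01  1.802e+02]
foot [262, 147, 322, 191] 0.93 [ 756. -262.   16.]
foot [402, 199, 466, 254] 0.84 [ 336. -198.   16.]
foot [353, 242, 436, 319] 0.7 [363.  -3.  17.]
foot [334, 166, 388, 216] 0.65 [ 538. -248.   18.]
foot [407, 150, 466, 198] 0.58 [ 386. -415.   19.]
jig [147, 305, 331, 400] 0.58 [533. 254.  18.]
stop [154, 318, 237, 399] 0.96 [573. 303.  43.]
slab [301, 238, 341, 281] 0.85 [513.  15.  20.]
slab [151, 307, 330, 399] 0.54 [530. 256.  19.]
tub [235, 170, 274, 222] 0.59 [716. -42.  77.]
cup [202, 208, 236, 251] 0.62 [714.  79.  71.]
```

View pics/top0.png

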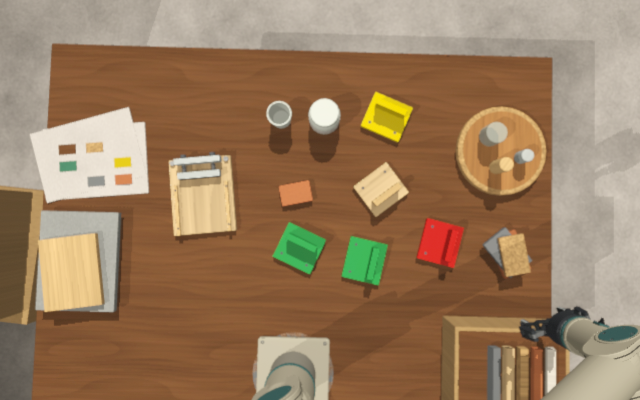

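View pics/side0.png

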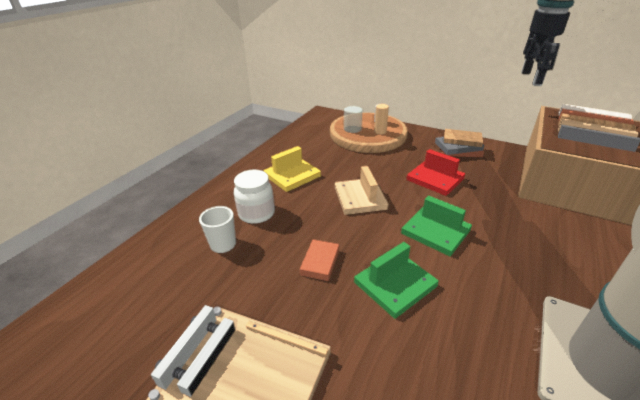

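Top view: the wooden foot is at about (381,190) px and the jig at (202,195), with its bar at the top (world +x). The slab is at (295,193), the cup at (279,115) and the tub at (324,116). In the side view the foot's web is on its right and the screw heads are on the left ledge. Next I fit the poses.

```bash
python3 - <<'E'
from h import *
T=np.load('pics/top0.npz');S=np.load('pics/side0.npz')
P=np.vstack([T['W'].reshape(-1,3),S['W'].reshape(-1,3)]);src=np.r_[np.zeros(256000),np.ones(256000)]
ok=np.isfinite(P).all(1)
def box(c,hw,z0,z1,s=None):
    m=ok&(np.abs(P[:,:2]-c)<hw).all(1)&(P[:,2]>z0)&(P[:,2]<z1)
    if s is not None:m&=src==s
    return P[m]
for s in (0,1):
    b=box([533,-245],95,-20,100,s)
    print('foot cam',s,'hist',np.histogram(b[:,2],np.arange(-20,101,5)))
    pl=box([533,-245],95,11,24,s); w=box([533,-245],95,60,76,s)
    for n,q in(('plate',pl),('web',w)):
        if len(q)>5:
            r=cv2.minAreaRect(q[:,:2].astype(np.float32)); print(n,len(q),r,q.mean(0).round(1),np.median(q[:,2]))
    b=box([510,284],150,-20,100,s); print('jig hist',np.histogram(b[:,2],np.arange(-20,101,5))[0])
    for n,lo,hi in(('bed',13,22),('strip',25,31),('bar',40,46),('post',48,56)):
        q=box([510,284],150,lo,hi,s)
        if len(q)>5: print(n,len(q),cv2.minAreaRect(q[:,:2].astype(np.float32)),q.mean(0).round(1))
# crops for look
c=T['c'][145:245,160:420,::-1]; cv2.imwrite('pics/crop.png',cv2.resize(c,None,fx=3,fy=3,interpolation=cv2.INTER_CUBIC))
E
```

```text
foot cam 0 hist (array([   0,    2,  209, 1271,  988,  107,  294,  776,  238,    6,    3,
          3,    4,    1,    6,    7,   50,  129,   22,    1,    0,    0,
          0,    0]), array([-20, -15, -10,  -5,   0,   5,  10,  15,  20,  25,  30,  35,  40,
        45,  50,  55,  60,  65,  70,  75,  80,  85,  90,  95, 100]))
plate 1290 ((534.7947387695312, -241.3636016845703), (110.000732421875, 120.7827377319336), 38.39543151855469) [ 537.  -238.1   17.3] 17.35244158824969
web 202 ((519.52783203125, -253.57504272460938), (17.918331146240234, 90.20175170898438), 37.90352249145508) [ 519.5 -253.5   67. ] 67.0172128664666
jig hist [   0    3  407 2770 2203  232  770 2087  832  295  115  115  178  186
  150   22    0    0    0    0    0    0    0    0]
bed 3097 ((503.51385498046875, 278.82916259765625), (219.40333557128906, 181.18272399902344), 6.648212432861328) [491.3 275.5  17.5]
strip 324 ((508.8667907714844, 275.96685791015625), (226.1967315673828, 168.55789184570312), 7.2398152351379395) [486.9 275.4  27.6]
bar 213 ((585.0858154296875, 287.97369384765625), (69.16716003417969, 125.57
[... 764 characters left out ...]
342041016) [ 519.7 -246.6   66.8] 67.41711385593567
jig hist [   0    0    0 1401 4628   37   44 7206 1010  887  376  453  956  418
  837    2    0    0    0    0    0    0    0    0]
bed 7975 ((507.67388916015625, 275.73614501953125), (220.04409790039062, 175.91793823242188), 6.71022367477417) [498.5 262.5  18.6]
strip 998 ((507.86041259765625, 281.927001953125), (215.69134521484375, 169.18348693847656), 4.499785423278809) [521.7 245.3  28.2]
bar 1199 ((589.599609375, 288.44158935546875), (71.1583251953125, 130.98150634765625), 6.672597408294678) [570.7 292.1  43.7]
post 902 ((605.9906005859375, 290.149658203125), (18.339111328125, 131.86448669433594), 5.836703300476074) [604.5 295.4  52.1]
```

View pics/crop.png

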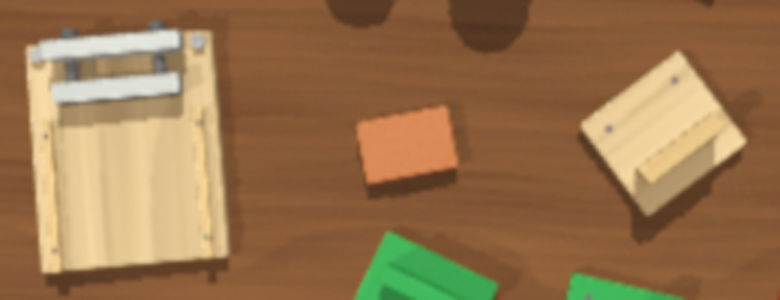

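Both cameras agree: the web is at about (521,-253,68) with the foot's yaw at 0.665, and the jig is at about (505.5,278.5) with yaw 0.116. The sizes match the given ones, and the toe ledge points to +x+y. The tool yaw should be 2.236 for the grasp and about 1.687 at the jig. First move: over the foot.

```bash
python3 -m handwheel '[{"delta_pos":[2,2.4,0],"yaw":0.12},{"delta_pos":[2,2.4,0],"yaw":0.12},{"delta_pos":[2,2.4,0],"yaw":0.12},{"delta_pos":[2,2.4,0],"yaw":0.12},{"delta_pos":[2,2.4,0],"yaw":0.12},{"delta_pos":[2,2.4,0],"yaw":0.12},{"delta_pos":[2,2.4,0],"yaw":0.12},{"delta_pos":[2,2.4,0],"yaw":0.12}]' 1 && python3 -m handwheel '[{"delta_pos":[2,2.4,0],"yaw":0.12},{"delta_pos":[2,2.4,0],"yaw":0.12},{"delta_pos":[2,2.4,0],"yaw":0.12},{"delta_pos":[2,2.4,0],"yaw":0.12},{"delta_pos":[2,2.4,0],"yaw":0.12},{"delta_pos":[2,2,0],"yaw":0.12},{"delta_pos":[1.5,0.8,0],"yaw":0.12},{"delta_pos":[0,0,0],"yaw":0},{"delta_pos":[0,0,0],"yaw":0}]'
```

```text
clock: 1.42
eef_pos: [387.3, -416.2, 231.6]
tool_rot: [3.141, 0.0, 1.322]
force: [1.0, 0.2, -1.0]
width: 85.3
gripper_force: 0.0
clock: 2.17
eef_pos: [521.9, -268.8, 231.2]
tool_rot: [3.141, -0.0, 2.156]
force: [0.8, -0.2, -0.4]
width: 85.4
gripper_force: 0.0
```

```bash
python3 -m handwheel '[{"delta_pos":[0,0.8,-3],"yaw":0.04},{"delta_pos":[-0.1,0.8,-3],"yaw":0.04},{"delta_pos":[0,0,0],"yaw":0},{"delta_pos":[0,0,0],"yaw":0}]'; cat >> h.py <<'E'
def wrist_world(p,s):
    q=dict(p); H=np.array(p['hand_eye']); q['position']=[0,0,0]; q['rotation']=[0,0,0]
    C=world(q); A=R.from_euler('xyz',s['tool_rot']).as_matrix()
    return (C@H[:3,:3].T+H[:3,3])@A.T+s['eef_pos']
E
python3 - <<'E'
from h import *
s=status.read_state(); p=get_image('wrist'); W=wrist_world(p,s)
cv2.imwrite('pics/w1.png',p['color'][...,::-1])
print(s['eef_pos'],s['tool_rot'],s['qpos'].round(2))
Q=W.reshape(-1,3); Q=Q[np.isfinite(Q).all(1)&(np.abs(Q[:,:2]-[530,-245])<100).all(1)]
print(np.histogram(Q[:,2],np.arange(-20,101,5))[0])
for lo,hi in((11,24),(60,76)):
    q=Q[(Q[:,2]>lo)&(Q[:,2]<hi)]
    if len(q)>5: print(len(q),cv2.minAreaRect(q[:,:2].astype(np.float32)),np.median(q[:,2]))
E
```

```text
clock: 2.5
eef_pos: [518.5, -254.1, 170.5]
tool_rot: [-3.139, -0.003, 2.233]
force: [0.3, -0.3, 1.4]
width: 85.5
gripper_force: 0.0
[ 518.46665987 -254.13587789  170.4794202 ] [-3.13885669e+00 -2.84304785e-03  2.23252574e+00] [ 0.7   0.63 -0.45  1.78  0.36  0.82  0.73]
[    0     0     0  9695 16843    28    14 12493    68    19    20     6
    18    21    22    19    14  2568     3     0     0     0     0     0]
12575 ((537.7626342773438, -241.95848083496094), (110.45133972167969, 118.97221374511719), 38.09429931640625) 18.19492379283585
2585 ((521.8738403320312, -254.068359375), (18.049583435058594, 90.14189910888672), 37.461360931396484) 68.10705390995811
```

View pics/w1.png

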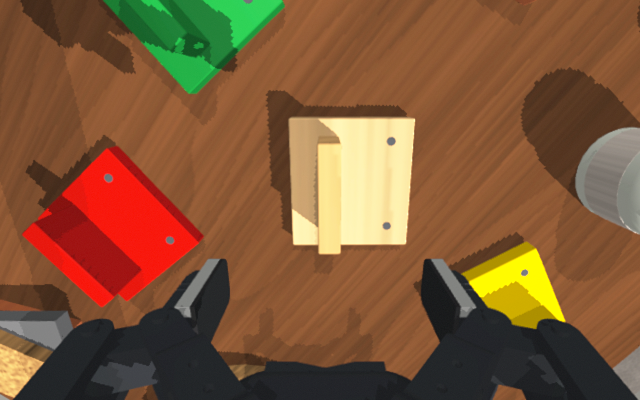

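The wrist view shows the foot with its web at (330,195) px, aligned between the fingers, and screw heads on the right ledge. The web measures (521.8,-254,68), so I descend and grip.

```bash
python3 -m handwheel '[{"delta_pos":[0.15,0,-2.5],"yaw":0},{"delta_pos":[0.15,0,-2.5],"yaw":0},{"delta_pos":[0,0,-2.5],"yaw":0},{"delta_pos":[0,0,-2],"yaw":0},{"delta_pos":[0,0,-2],"yaw":0},{"delta_pos":[0,0,-1.5],"yaw":0},{"delta_pos":[0,0,-1.2],"yaw":0},{"delta_pos":[0,0,0],"yaw":0},{"delta_pos":[0,0,0],"yaw":0}]' 1 && python3 -m handwheel '[{"delta_pos":[0,0,0],"yaw":0},{"delta_pos":[0,0,0],"yaw":0},{"delta_pos":[0,0,0],"yaw":0},{"delta_pos":[0,0,0],"yaw":0},{"delta_pos":[0,0,0],"yaw":0},{"delta_pos":[0,0,0],"yaw":0},{"delta_pos":[0,0,0],"yaw":0},{"delta_pos":[0,0,0],"yaw":0},{"delta_pos":[0,0,0],"yaw":0},{"delta_pos":[0,0,0],"yaw":0}]' -1
```

```text
clock: 3.3
eef_pos: [524.1, -254.2, 30.1]
tool_rot: [3.141, 0.001, 2.234]
force: [0.2, -0.4, -0.1]
width: 85.2
gripper_force: 0.0
clock: 4.13
eef_pos: [523.4, -253.6, 29.8]
tool_rot: [-3.141, 0.0, 2.236]
force: [-0.8, -0.6, 5.9]
width: 17.4
gripper_force: 59.9
```

```bash
python3 -m handwheel '[{"delta_pos":[0,0,1.5],"yaw":0},{"delta_pos":[0,0,2.5],"yaw":0},{"delta_pos":[0,0,3],"yaw":0},{"delta_pos":[0,0,2.5],"yaw":0},{"delta_pos":[0,0,0.5],"yaw":0},{"delta_pos":[0,0,0],"yaw":0}]' && python3 -m handwheel '[{"delta_pos":[-0.3,1,0],"yaw":-0.02},{"delta_pos":[-0.3,2,0],"yaw":-0.03},{"delta_pos":[-0.3,3,0],"yaw":-0.04},{"delta_pos":[-0.4,3,0],"yaw":-0.04},{"delta_pos":[-0.4,3,0],"yaw":-0.04},{"delta_pos":[-0.4,3,0],"yaw":-0.04},{"delta_pos":[-0.4,3,0],"yaw":-0.04},{"delta_pos":[-0.4,3,0],"yaw":-0.04},{"delta_pos":[-0.4,3,0],"yaw":-0.04},{"delta_pos":[-0.4,3,0],"yaw":-0.04}]' && python3 -m handwheel '[{"delta_pos":[-0.4,3,0],"yaw":-0.04},{"delta_pos":[-0.4,3,0],"yaw":-0.04},{"delta_pos":[-0.4,3,0],"yaw":-0.04},{"delta_pos":[-0.3,3,0],"yaw":-0.04},{"delta_pos":[-0.3,3,0],"yaw":-0.02},{"delta_pos":[-0.3,2,0],"yaw":0},{"delta_pos":[0,1,0],"yaw":0},{"delta_pos":[0,0,0],"yaw":0},{"delta_pos":[0,0,0],"yaw":0}]'
```

```text
clock: 4.63
eef_pos: [524.3, -253.6, 130.3]
tool_rot: [3.14, 0.002, 2.236]
force: [-0.2, 0.7, -4.4]
width: 18.0
gripper_force: 59.3
clock: 5.47
eef_pos: [484.5, 17.8, 127.3]
tool_rot: [-3.138, -0.001, 1.864]
force: [0.8, 0.3, -3.7]
width: 17.3
gripper_force: 59.2
clock: 6.22
eef_pos: [464.7, 195.4, 128.1]
tool_rot: [-3.139, 0.002, 1.686]
force: [-0.4, -0.7, -3.5]
width: 16.9
gripper_force: 59.1
```

```bash
cat > m.py <<'E'
from h import *
import sys
s=status.read_state(); print(s['eef_pos'].round(1),s['tool_rot'].round(4),s['force'].round(1))
for n in ('wrist','top','side'):
    p=get_image(n); W=wrist_world(p,s) if n=='wrist' else world(p)
    cv2.imwrite(f'pics/{n}_{sys.argv[1]}.png',p['color'][...,::-1]); np.savez(f'pics/{n}_{sys.argv[1]}.npz',W=W,c=p['color'])
E
python3 m.py a; python3 - <<'E'
from h import *
for n in ('wrist','top','side'):
    W=np.load(f'pics/{n}_a.npz')['W']; Q=W.reshape(-1,3); Q=Q[np.isfinite(Q).all(1)]
    def rep(name,q):
        if len(q)>20: r=cv2.minAreaRect(q[:,:2].astype(np.float32)); print(n,name,len(q),np.round(r[0],1),np.round(r[1],1),round(r[2],2),round(float(np.median(q[:,2])),1))
    J=Q[(np.abs(Q[:,:2]-[508,280])<150).all(1)]
    rep('bed',J[(J[:,2]>13)&(J[:,2]<22)]); rep('strips',J[(J[:,2]>25)&(J[:,2]<31)]);rep('bar',J[(J[:,2]>41)&(J[:,2]<45.5)]);rep('post',J[(J[:,2]>49)&(J[:,2]<56)])
    F=Q[(np.abs(Q[:,:2]-[484,198])<110).all(1)]
    rep('plate',F[(F[:,2]>110)&(F[:,2]<122)])
E
```

```text
[464.7 195.4 128.1] [-3.139e+00  2.000e-03  1.686e+00] [-0.4 -0.7 -3.5]
wrist bed 32333 [508.1 264.6] [218.9 152.2] 6.99 18.2
wrist strips 1456 [509.1 270.2] [217.1 145.2] 4.67 27.6
wrist bar 5321 [591.1 284.2] [ 71.2 122.5] 6.66 44.0
wrist post 4992 [606.7 285.2] [ 18.7 121.1] 6.44 52.0
wrist plate 27337 [485.  197.9] [110.  120.7] 6.75 116.4
top bed 825 [503.6 278.6] [219. 181.] 6.63 17.5
top strips 87 [510.  279.9] [225.6 170.6] 5.88 27.7
top bar 177 [586.6 287.6] [ 68.8 127.5] 5.57 43.3
top post 198 [584.3 287.6] [ 55.1 129.2] 8.13 51.8
top plate 838 [481.9 196.5] [110.  119.8] 6.68 116.3
side bed 7320 [507.3 276.2] [219.4 175.4] 6.55 18.6
side strips 635 [507.6 282.2] [214.6 169.5] 4.41 28.0
side bar 957 [590.  288.4] [ 70.7 131. ] 6.67 44.0
side post 872 [606.  290.2] [ 17.7 131.5] 6.21 52.3
side plate 3115 [485.3 197.6] [110.4 119.8] 6.74 117.1
```

View pics/wrist_a.png

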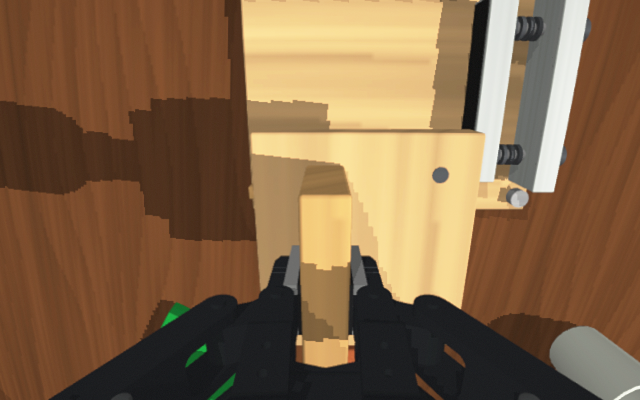

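The wrist view shows the foot held square, with the jig bed behind it and the bar at right, about (500,90) px. From the same-camera differences, the foot is at jig (-31,-78) mm with its yaw matching within 0.1°. I shift +78 mm along the jig's y, then lower about 70 mm.

```bash
python3 -m handwheel '[{"delta_pos":[-0.2,1,0],"yaw":0},{"delta_pos":[-0.2,2,0],"yaw":0},{"delta_pos":[-0.2,2,0],"yaw":0},{"delta_pos":[-0.2,1.8,0],"yaw":0},{"delta_pos":[-0.1,1,0],"yaw":0},{"delta_pos":[0,0,0],"yaw":0},{"delta_pos":[0,0,0],"yaw":0}]' && python3 -m handwheel '[{"delta_pos":[0,0,-1],"yaw":0},{"delta_pos":[0,0,-1],"yaw":0},{"delta_pos":[0,0,-1],"yaw":0},{"delta_pos":[0,0,-1],"yaw":0},{"delta_pos":[0,0,-1],"yaw":0},{"delta_pos":[0,0,-0.5],"yaw":0},{"delta_pos":[0,0,0],"yaw":0},{"delta_pos":[0,0,0],"yaw":0},{"delta_pos":[0,0,0],"yaw":0}]' && python3 m.py b && python3 - <<'E'
from h import *
for n in ('wrist','top','side'):
    W=np.load(f'pics/{n}_b.npz')['W']; Q=W.reshape(-1,3); Q=Q[np.isfinite(Q).all(1)]
    F=Q[(np.abs(Q[:,:2]-[476,276])<95).all(1)]; print(n,np.histogram(F[:,2],np.arange(10,80,4))[0])
    q=F[(F[:,2]>56)&(F[:,2]<68)]
    if len(q)>20: r=cv2.minAreaRect(q[:,:2].astype(np.float32)); print(np.round(r[0],1),np.round(r[1],1),round(r[2],2),np.median(q[:,2]))
E
```

```text
clock: 6.95
eef_pos: [456.3, 274.1, 129.2]
tool_rot: [-3.141, 0.001, 1.686]
force: [-0.0, -1.4, -4.3]
width: 17.4
gripper_force: 59.2
clock: 7.7
eef_pos: [456.7, 275.0, 74.5]
tool_rot: [3.141, -0.0, 1.686]
force: [0.2, -0.0, -3.8]
width: 17.2
gripper_force: 59.0
[456.7 275.   74.5] [ 3.1410e+00 -4.0000e-04  1.6859e+00] [ 0.2 -0.  -3.8]
wrist [    0  6013 11296   624  5364   664   691   810  5190   184   206   209
  1508 25664    61    74    85]
[476.9 278. ] [110.1 119.7] 6.7 62.9841099638138
top [157 559 464 183 107  37  21 100 113  47  15  69 343 364  72   2   5]
[473.7 277.1] [110.1 120.7] 6.69 62.05521047097136
side [  32  404 1082  116  219  110   99  109  646   70   52   63  179 2525
   48   43   56]
[476.9 278.7] [112.3 117.9] 7.98 63.54179503296652
```

```bash
python3 -m handwheel '[{"delta_pos":[0,-0.2,-0.8],"yaw":0},{"delta_pos":[0,0,-0.8],"yaw":0},{"delta_pos":[0,0,-0.6],"yaw":0},{"delta_pos":[0,0,-0.2],"yaw":0},{"delta_pos":[0,0,0],"yaw":0},{"delta_pos":[0,0,0],"yaw":0}]' && python3 -m handwheel '[{"delta_pos":[0,0,-0.1],"yaw":0},{"delta_pos":[0,0,-0.1],"yaw":0},{"delta_pos":[0,0,0],"yaw":0},{"delta_pos":[0,0,0],"yaw":0}]'
```

```text
clock: 8.35
eef_pos: [456.3, 272.7, 50.0]
tool_rot: [-3.141, 0.0, 1.686]
force: [-1.0, 0.4, -3.7]
width: 17.8
gripper_force: 59.2
clock: 8.68
eef_pos: [456.5, 272.8, 48.4]
tool_rot: [3.141, -0.0, 1.686]
force: [-0.0, 0.2, -2.9]
width: 17.2
gripper_force: 59.2
```

```bash
python3 -m handwheel '[{"delta_pos":[0,0,-0.1],"yaw":0},{"delta_pos":[0,0,0],"yaw":0},{"delta_pos":[0,0,0],"yaw":0}]' && python3 -m handwheel '[{"delta_pos":[0,0,-0.05],"yaw":0},{"delta_pos":[0,0,0],"yaw":0},{"delta_pos":[0,0,0],"yaw":0}]'
```

```text
clock: 8.93
eef_pos: [456.7, 272.8, 47.8]
tool_rot: [3.141, -0.0, 1.686]
force: [-0.5, -1.2, 2.4]
width: 17.6
gripper_force: 59.9
clock: 9.18
eef_pos: [456.7, 272.8, 47.8]
tool_rot: [3.141, -0.0, 1.686]
force: [-2.0, -1.0, 7.7]
width: 17.2
gripper_force: 60.9
```

```bash
python3 -m handwheel '[{"delta_pos":[0,0,0.03],"yaw":0},{"delta_pos":[0.4,0.05,0],"yaw":0},{"delta_pos":[0.5,0.06,0],"yaw":0},{"delta_pos":[0.5,0.06,0],"yaw":0},{"delta_pos":[0.4,0.05,0],"yaw":0},{"delta_pos":[0.2,0.02,0],"yaw":0},{"delta_pos":[0,0,0],"yaw":0},{"delta_pos":[0,0,0],"yaw":0}]' && python3 -m handwheel '[{"delta_pos":[0.2,0.02,0],"yaw":0},{"delta_pos":[0,0,0],"yaw":0},{"delta_pos":[0,0,0],"yaw":0}]'
```

```text
clock: 9.85
eef_pos: [474.4, 275.4, 47.8]
tool_rot: [-3.139, 0.0, 1.687]
force: [-5.7, -1.0, 11.1]
width: 17.2
gripper_force: 61.2
clock: 10.1
eef_pos: [475.8, 275.5, 47.8]
tool_rot: [-3.138, 0.0, 1.687]
force: [-8.2, -1.5, 11.8]
width: 17.1
gripper_force: 61.2
```

```bash
python3 -m handwheel '[{"delta_pos":[0,0,0.04],"yaw":0},{"delta_pos":[0,0,0.04],"yaw":0},{"delta_pos":[0,0,0],"yaw":0}]' && python3 -m handwheel '[{"delta_pos":[0.2,0.02,0],"yaw":0},{"delta_pos":[0,0,0],"yaw":0},{"delta_pos":[0,0,0],"yaw":0}]' &&  python3 -m handwheel '[{"delta_pos":[0.2,0.02,0],"yaw":0},{"delta_pos":[0.2,0.02,0],"yaw":0},{"delta_pos":[0,0,0],"yaw":0},{"delta_pos":[0,0,0],"yaw":0}]'
```

```text
clock: 10.35
eef_pos: [478.4, 275.4, 47.8]
tool_rot: [-3.142, -0.0, 1.686]
force: [-2.0, 0.5, -0.1]
width: 17.5
gripper_force: 59.9
clock: 10.6
eef_pos: [480.7, 275.6, 47.8]
tool_rot: [3.141, -0.0, 1.686]
force: [-1.8, -0.5, 0.4]
width: 17.4
gripper_force: 59.8
clock: 10.93
eef_pos: [484.3, 275.9, 47.8]
tool_rot: [-3.141, -0.0, 1.686]
force: [-3.5, 0.0, 0.4]
width: 17.4
gripper_force: 59.8
```

```bash
python3 -m handwheel '[{"delta_pos":[0.2,0.02,0],"yaw":0},{"delta_pos":[0.2,0.02,0],"yaw":0},{"delta_pos":[0.2,0.02,0],"yaw":0},{"delta_pos":[0.2,0.02,0],"yaw":0},{"delta_pos":[0,0,0],"yaw":0},{"delta_pos":[0,0,0],"yaw":0}]' && python3 m.py c && python3 - <<'E'
from h import *
# jig-frame heights/edges: bar top band relative to post, along the jig x, per camera
e=np.array([np.cos(.116),np.sin(.116)]);n2=np.array([-e[1],e[0]])
for t in 'ac':
  for n in ('wrist','side','top'):
    Q=np.load(f'pics/{n}_{t}.npz')['W'].reshape(-1,3); Q=Q[np.isfinite(Q).all(1)]
    d=Q[:,:2]-[506.8,279.4]; X=d@e; Y=d@n2; m=(np.abs(Y)<50)&(X>20)&(X<130)
    o=[]
    for lo,hi in((40.5,46),(49,56)):
        x=X[m&(Q[:,2]>lo)&(Q[:,2]<hi)]; o.append(np.percentile(x,[2,5,50,95]).round(1) if len(x)>10 else None)
    pl=(np.abs(X)<90)&(np.abs(Y)<75)&(Q[:,2]>33)&(Q[:,2]<39.5)
    print(t,n,'bar',o[0],'post',o[1], cv2.minAreaRect(np.c_[X,Y][pl].astype(np.float32)) if t=='c' else '',np.median(Q[pl,2]))
E
```

```text
clock: 11.43
eef_pos: [489.2, 276.4, 48.0]
tool_rot: [-3.136, 0.001, 1.687]
force: [-12.4, -1.2, 9.4]
width: 17.3
gripper_force: 60.9
[489.2 276.4  48. ] [-3.1362e+00  1.2000e-03  1.6866e+00] [-12.4  -1.2   9.4]
a wrist bar [49.7 50.2 60.9 92.7] post [ 91.9  92.2  99.1 107.1]  36.83850166154846
a side bar [48.9 49.5 59.6 92.8] post [ 91.6  91.9  99.  107. ]  36.72292649528231
a top bar [ 46.3  46.9  57.9 106.3] post [ 56.1  88.5  95.5 103.7]  36.51210762727544
c wrist bar [56.8 57.2 67.7 92.8] post [ 91.9  92.2  98.9 107. ] ((18.648216247558594, -0.4344520568847656), (119.91456604003906, 142.52899169921875), 89.97198486328125) 36.38359428678716
c side bar [ 56.1  56.6  67.  116.7] post [ 91.4  92.2  99.3 107.2] ((11.31368637084961, 11.900337219238281), (172.62548828125, 87.30252838134766), 23.347454071044922) 36.54421963752861
c top bar [ 35.4  45.9  63.7 102.4] post [ 88.2  89.   95.6 103.9] ((17.356639862060547, -4.457832336425781), (150.3007049560547, 130.7709503173828), 2.58247971534729) 36.00317153675246
```

View pics/wrist_c.png

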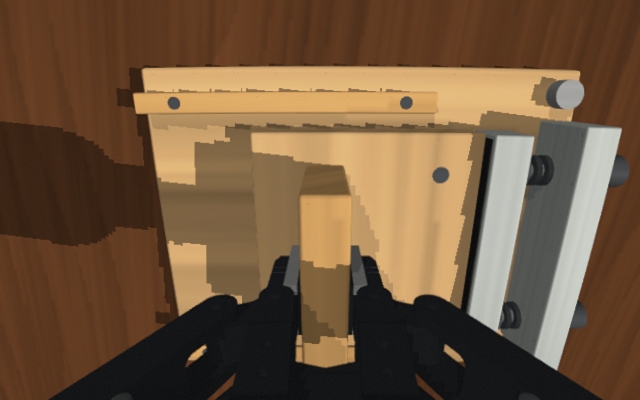

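The wrist view shows the foot square against the bar at about (490,200) px, between the strips. The bar has moved back 7.0 mm (wrist and side agree), which is 5.6 N. I ease the downward load and push on.

```bash
python3 -m handwheel '[{"delta_pos":[0,0,0.03],"yaw":0},{"delta_pos":[0,0,0.03],"yaw":0},{"delta_pos":[0,0,0],"yaw":0},{"delta_pos":[0,0,0],"yaw":0}]' && python3 -m handwheel '[{"delta_pos":[0.2,0.02,0],"yaw":0},{"delta_pos":[0.1,0.01,0],"yaw":0},{"delta_pos":[0,0,0],"yaw":0},{"delta_pos":[0,0,0],"yaw":0}]'
```

```text
clock: 11.92
eef_pos: [489.3, 276.4, 48.1]
tool_rot: [-3.136, 0.001, 1.687]
force: [-9.4, -0.6, 4.9]
width: 17.2
gripper_force: 60.3
clock: 12.25
eef_pos: [491.4, 276.7, 48.2]
tool_rot: [-3.135, 0.001, 1.687]
force: [-11.3, 0.3, 5.8]
width: 17.3
gripper_force: 60.7
```

```bash
python3 -m handwheel '[{"delta_pos":[0.15,0.02,0.01],"yaw":0},{"delta_pos":[0.15,0.02,0],"yaw":0},{"delta_pos":[0.1,0.01,0.01],"yaw":0},{"delta_pos":[0,0,0],"yaw":0},{"delta_pos":[0,0,0],"yaw":0},{"delta_pos":[0,0,0],"yaw":0},{"delta_pos":[0,0,0],"yaw":0}]' && python3 m.py d && python3 - <<'E'
from h import *
e=np.array([np.cos(.116),np.sin(.116)]);n2=np.array([-e[1],e[0]])
for t in 'ad':
  for n in ('wrist','side'):
    Q=np.load(f'pics/{n}_{t}.npz')['W'].reshape(-1,3); Q=Q[np.isfinite(Q).all(1)]
    d=Q[:,:2]-[506.8,279.4]; X=d@e; Y=d@n2; m=(np.abs(Y)<50)&(X>20)&(X<130)&(Q[:,2]>40.5)&(Q[:,2]<46)
    print(t,n,'bar',np.percentile(X[m],[2,5,50]).round(1))
    if t=='d':
        pl=(X>-50)&(X<50)&(np.abs(Y)<66)&(Q[:,2]>32)&(Q[:,2]<40)
        c=np.linalg.lstsq(np.c_[X[pl],Y[pl],np.ones(pl.sum())],Q[pl,2],rcond=None)[0]; r=cv2.minAreaRect(np.c_[X,Y][pl].astype(np.float32))
        print('slope',c.round(4),r)
E
```

```text
clock: 12.83
eef_pos: [494.0, 276.9, 48.3]
tool_rot: [-3.132, 0.002, 1.687]
force: [-14.4, -0.6, 9.2]
width: 17.3
gripper_force: 61.0
[494.  276.9  48.3] [-3.1322e+00  2.1000e-03  1.6871e+00] [-14.4  -0.6   9.2]
a wrist bar [49.7 50.2 60.9]
a side bar [48.9 49.5 59.6]
d wrist bar [61.5 61.9 72.3]
slope [-7.10000e-03 -1.60000e-03  3.66732e+01] ((1.1268196105957031, -0.42905426025390625), (119.86444854736328, 97.86621856689453), 89.84650421142578)
d side bar [60.8 61.4 72. ]
slope [-5.50000e-03 -5.40000e-03  3.68506e+01] ((-0.849090576171875, 3.793243408203125), (132.13784790039062, 89.1712646484375), 21.473052978515625)
```

The bar is back 11.8 mm, about 9.4 N. The foot is flat (slope 0.007 rad), square within 0.003 rad and centred within 1 mm. I check it stays steady, then hand in.

```bash
python3 -m handwheel '[{"delta_pos":[0.05,0,0],"yaw":0},{"delta_pos":[0,0,0],"yaw":0},{"delta_pos":[0,0,0],"yaw":0},{"delta_pos":[0,0,0],"yaw":0},{"delta_pos":[0,0,0],"yaw":0},{"delta_pos":[0,0,0],"yaw":0},{"delta_pos":[0,0,0],"yaw":0},{"delta_pos":[0,0,0],"yaw":0}]' && python3 -c "
from cell import ctrl
print(ctrl.finish_job())"
```

```text
clock: 13.65
eef_pos: [494.0, 276.9, 48.3]
tool_rot: [-3.131, 0.002, 1.687]
force: [-15.1, -1.8, 10.6]
width: 17.2
gripper_force: 61.2
the job is handed in; nothing more can be done
None
```

The foot is lying flat and square on the jig bed, gripped and pressed against the bar with about 9.4 N (bar pushed back 11.8 mm of its 22 mm); the job was handed in at 13.65 s and returned no verdict, and the arm stayed clear of the slab, tub and cup, though I did not re-measure their positions.

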